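Put the lids back on the slide-staining jars

ROBOT

A 7-joint arm with a two-finger parallel gripper is mounted at the origin on the work surface. World frame = base frame: x ahead of the robot, y to its left, z up, the work surface at z = 0. Lengths are in m, angles in rad, forces in N, time in s.
With the tool pointing down it reaches from about 0.35 to 0.9 m from the base axis. Payload 19.9 kg.
Tool frame: the origin (TCP) lies at the very end of the fingers, on their centre line; the grasp point (between the pads) lies 19 mm behind it; z points along the fingers, y is the line along which they close (so a half turn about z gives the same grasp; the last joint's range is limited). The gripper opens to 85 mm and grips with 20 to 120 N. Pads are 22 mm wide; open, the fingers measure 114 mm over their backs; the gripper's body (76 mm by 85 mm) begins 54 mm behind the grasp point. The pads swing forward as they close: fully open they stand 13 mm farther back than shut.
Start: joints at [-1.238, 0.417, -0.01, 1.614, 0.005, 1.111, -0.053], TCP at [0.228, 0.582, 0.231] pointing down, gripper open.
Joint ranges: [-2.81, 2.81], [-0.39, 2.02], [-1.27, 1.25], [0.06, 2.57], [-1.19, 4.33], [0.19, 2], [-2.82, 2.82]. Speed limits (rad/s): [1.89, 1.89, 2.39, 2.39, 3.01, 3.01, 3.01].

INTERFACE

Orientations are given as a 3x3 rotation matrix whose columns are the frame's x, y, z axes.
In Python, from station import bot, imaging, workorder gives the robot as it stands. The module is installed in compiled form; this text tells all that it offers.
- The arm moves only by the tool servo_tool, never from a script. Its argument "targets" is a list of rows, each a list of 5 numbers: the shift along the tool's x, y, z in cm, then the turn about the tool's z in degrees, then the opening, from -1 (shut) to 1 (fully open). A call has 1 to 10 rows; each row shifts and turns the commanded pose from where the row before left it, along the tool's axes as they then stand; what a row does not reach is not made up. A row lasts 1/10 s, in which the tool goes at most 50 mm and 8.59 degrees, less where a joint would pass 70% of its speed; a pose out of reach is approached as far as the arm can. A call is refused whole if a number of a shift passes 5 or a number of a turn 8.59, either way. A call with a gripper value outside its range is refused whole. The fingers move at their own pace and stop on an object; "newtons" is the grip in N (left out, the last holds). Time passes only in rows, so rows that do not move let the fingers close. It gives the time, the measured TCP pose, the force, the opening and the grip force at its end, in the units of the state.
- bot.sense(): the state, without advancing time (a new reading comes with each control period).
- imaging.snapshot(name): name is "side" or "top" or "wrist"; returns the picture (420x560x3 uint8, red, green, blue); there is no depth.
- imaging.get_calibration(name): a dict with "camera_matrix" (3x3 intrinsics, pixels), "world_to_cam" (4x4, takes a point from world to camera coordinates). Camera axes: x right, y down, z forward; pixel columns grow to the right and rows downward; lengths in m; the calibration is good to about 2 mm. The wrist camera is an equidistant fisheye: a pixel r from the principal point sees the ray r / f radians off the axis. A picture is of the moment at which its call begins: read the wrist's pose just before it. get_calibration takes no time and is no camera call; for the wrist camera it gives the pose at the moment of the call.
- workorder.sign_off(): hands the job in; it is judged then, once.
Trained networks look in the newest picture that a camera, given by its name, has taken for a name from the list of things; names that differ only in an ending like _2 or _b are one class to them, and where a whole thing is asked for, a point or a joint stands for the part that bears it (a point fixed in the world has none). Each returns a list of dicts, best first, with "p" (0 to 1); they miss things now and then, are a little off and sometimes report something else, mostly with a low value. They report only what shows in the picture. A call takes as long as a camera call.
- imaging.look_for(camera, query): "rect" ([left, top, width, height] in pixels, round what is visible of it).
- imaging.outline_of(camera, query): "mask" (420x560 bool, what is visible of it) and "rect" ([left, top, width, height] in pixels, round what is visible of it).
The state is a dict: "clock": time; "q": joint angles; "joint_vel": joint speeds; "effort": joint torques, N m; "eef_pos": TCP position; "ee_rot": TCP orientation; "contact_force": force on the tool from outside, world axes, zero at the start; "wrist_torque": the same for the moment, N m; "gripper_width": opening from 0.0 (shut) to 1.0 (fully open); "finger_force": force on a finger pad.
Only numpy, scipy, OpenCV 4.12 (cv2) and the standard library are available. Lean on these libraries where they do the work, as an engineer would, in place of code of your own. Each camera call takes 0.05 s, during which the arm holds its last target. There are 200 camera calls.

TASK

The staining dish and the three jars beside the microscope stand open, and their four lids were left in one pile. Take the pile apart and put each lid on the jar it belongs to (the one with its shape and size), lined up with it and lying flat on the rim, its boss down in the mouth. Leave the dropper bottle and the coverslip box where they are.

Things in the scene. Friction and masses are not known exactly. Their poses are not given: they have to be found in the camera images.
- dish_lid_centre (a point): Lid of the staining dish: the big oblong white plastic lid, 66 x 110 mm, at the bottom of the pile, boss resting on the bench. Made as a 9 mm thick flat plate with, under it, a 38 x 82 mm centring boss 4 mm deep (so the whole lid is 13 mm high and its plate stands 4 mm clear of what it lies on). This point: centre of the plate, half-way up it (4.5 mm below its top, 8.5 mm above what the boss rests on). z up, y along the 110 mm side. About 55 g.
- round_lid_centre (a point): Lid of the round jar: white plastic disc, 64 mm diameter, second from below in the pile. Made as a 9 mm thick flat plate with, under it, a 36 mm diameter centring boss 4 mm deep (so the whole lid is 13 mm high and its plate stands 4 mm clear of what it lies on). This point: centre of the plate, half-way up it (4.5 mm below its top, 8.5 mm above what the boss rests on). z up. About 28 g.
- tall_lid_centre (a point): Lid of the tall oblong jar: oblong white plastic lid, 48 x 68 mm, third from below in the pile. Made as a 9 mm thick flat plate with, under it, a 20 x 40 mm centring boss 4 mm deep (so the whole lid is 13 mm high and its plate stands 4 mm clear of what it lies on). This point: centre of the plate, half-way up it (4.5 mm below its top, 8.5 mm above what the boss rests on). z up, y along the 68 mm side. About 26 g.
- cover_lid_centre (a point): Lid of the small square jar: square white plastic lid, 46 x 46 mm, on top of the pile. Made as a 9 mm thick flat plate with, under it, a 18 x 18 mm centring boss 4 mm deep (so the whole lid is 13 mm high and its plate stands 4 mm clear of what it lies on). This point: centre of the plate, half-way up it (4.5 mm below its top, 8.5 mm above what the boss rests on). z up, x and y along its sides. About 18 g.
- dish_mouth (a point): Staining dish: white open oblong dish holding a steel slide carrier, 58 x 102 mm outside, 64 mm high, walls 4 mm (mouth 50 x 94 mm). Stands fixed. This point: centre of the mouth at rim height, 64 mm above the bench; z up, y along the 102 mm side.
- round_jar_mouth (a point): Round jar: white open round jar with slides standing in it, 56 mm outside diameter, 90 mm high, walls 4 mm (mouth 48 mm). Stands fixed. This point: centre of the mouth at rim height, 90 mm above the bench.
- tall_jar_mouth (a point): Tall oblong jar: white open jar with slides standing in it, 40 x 60 mm outside, 88 mm high, walls 4 mm (mouth 32 x 52 mm). Stands fixed. This point: centre of the mouth at rim height, 88 mm above the bench; z up, y along the 60 mm side.
- cover_jar_mouth (a point): Small square jar (for coverslips): white open jar, 38 x 38 mm outside, 44 mm high, walls 4 mm (mouth 30 x 30 mm). Stands fixed. This point: centre of the mouth at rim height, 44 mm above the bench; z up, x and y along its sides.
- dropper_centre (a point): Bystander: loose amber dropper bottle, 28 mm diameter, 68 mm high, standing on the bench. This point: on its axis, half-way up.
- slip_box_centre (a point): Bystander: loose flat blue box of coverslips, 34 x 66 x 20 mm, lying on the bench. This point: its centre.

How it is judged:
By the outcome, as a careful person would: the job done as asked, in the order asked, and still so for the second after the job is handed in, with the robot touching nothing.
It also fails if it takes over 136 s, if anything falls off the work surface, if the arm or the gripper's body presses on something with over 40 N, if the wrist force passes 120 N, or if a joint passes its speed limit or range.

## Working session

There is one attempt and no reset: what is moved stays moved. The work goes in short steps, Python scripts to look and compute and a tool call to move; the robot and the scene stay as the last step left them, time stands still between calls to the robot, and variables do not carry over. Pictures are saved under pics/ and viewed, at most 14 in all, crops included, and the job is handed in when it is done.

Besides the shell and the picture viewer there is one more tool, called as name(argument=value, ...) on one line, values as JSON. servo_tool: Moves the arm, as the interface text tells. Its arguments: {"type":"object","properties":{"targets":{"type":"array"},"newtons":{"type":"number"}},"required":["targets"]}

```bash
mkdir -p pics
cat > h.py <<'E'
import numpy as np, cv2
from station import bot, imaging, workorder
def snap(n,f=None):
    im=imaging.snapshot(n)
    if f: cv2.imwrite('pics/'+f+'.png',im[:,:,::-1])
    return im
def ray(n,uv):
    c=imaging.get_calibration(n);K=np.array(c['camera_matrix']);T=np.array(c['world_to_cam'])
    x=(uv[0]-K[0,2])/K[0,0];y=(uv[1]-K[1,2])/K[1,1]
    if n=='wrist':
        r=np.hypot(x,y);s=np.sin(r)/max(r,1e-9);d=np.array([x*s,y*s,np.cos(r)])
    else: d=np.array([x,y,1.])
    R=T[:3,:3];return -R.T@T[:3,3],R.T@d
def at_z(n,uv,z):
    o,d=ray(n,uv);return o+d*(z-o[2])/d[2]
def proj(n,p):
    c=imaging.get_calibration(n);K=np.array(c['camera_matrix']);T=np.array(c['world_to_cam'])
    p=T[:3,:3]@np.array(p)+T[:3,3]
    if n=='wrist':
        t=np.arctan2(np.hypot(p[0],p[1]),p[2]);k=t/max(np.hypot(p[0],p[1]),1e-9);x,y=p[0]*k,p[1]*k
    else: x,y=p[0]/p[2],p[1]/p[2]
    return np.array([K[0,0]*x+K[0,2],K[1,1]*y+K[1,2]])
E
python3 - <<'E'
from h import *
np.set_printoptions(precision=3,suppress=True)
for n in('top','side','wrist'):
    snap(n,n+'0'); c=imaging.get_calibration(n); print(n,c['camera_matrix'],c['world_to_cam'])
for q in "dish_lid_centre round_lid_centre tall_lid_centre cover_lid_centre dish_mouth round_jar_mouth tall_jar_mouth cover_jar_mouth dropper_centre slip_box_centre".split():
    print(q,[(np.round(d['rect']),round(d['p'],2)) for d in imaging.look_for('top',q)[:3]])
print(bot.sense())
E
```

```text
top [[524.214   0.    280.783]
 [  0.    524.214 210.42 ]
 [  0.      0.      1.   ]] [[ 0.008 -1.    -0.016  0.004]
 [-0.994 -0.006 -0.108  0.553]
 [ 0.108  0.017 -0.994  1.169]
 [ 0.     0.     0.     1.   ]]
side [[402.772   0.    283.477]
 [  0.    402.772 209.093]
 [  0.      0.      1.   ]] [[ 0.794 -0.608  0.004 -0.416]
 [-0.339 -0.447 -0.828  0.27 ]
 [ 0.506  0.656 -0.56   0.714]
 [ 0.     0.     0.     1.   ]]
wrist [[325.192   0.    280.276]
 [  0.    325.192 207.565]
 [  0.      0.      1.   ]] [[ 0.365  0.931 -0.    -0.625]
 [ 0.895 -0.351  0.275 -0.036]
 [ 0.256 -0.101 -0.961  0.377]
 [ 0.     0.     0.     1.   ]]
dish_lid_centre [(array([110., 236.,  48.,  32.]), 0.85)]
round_lid_centre [(array([187., 170.,  56.,  36.]), 0.6), (array([132., 266.,   7.,  -1.]), 0.47)]
tall_lid_centre [(array([110., 241.,  36.,  24.]), 0.75)]
cover_lid_centre [(array([113., 240.,  28.,  28.]), 0.91)]
dish_mouth [(array([185., 170.,  56.,  36.]), 0.78), (array([415., 220.,  45.,  35.]), 0.64)]
round_jar_mouth [(array([270., 236.,  31.,  35.]), 0.96)]
tall_jar_mouth [(array([416., 220.,  40.,  33.]), 0.64)]
cover_jar_mouth [(array([338., 182.,  23.,  18.]), 0.94)]
dropper_centre [(array([286., 154.,  13.,  12.]), 0.66)]
slip_box_centre [(array([197., 261.,  32.,  22.]), 0.87)]
{'clock': 0.65, 'q': array([-1.239,  0.417, -0.01 ,  1.614,  0.005,  1.111, -0.053]), 'joint_vel': array([ 0.001,  0.001, -0.001, -0.   ,  0.   , -0.002, -0.   ]), 'effort': array([ -0.001, -86.401,   0.677, -43.514,   0.019,   0.002,   0.   ]), 'eef_pos': array([0.228, 0.582, 0.231]), 'ee_rot': array([[-0.931,  0.365, -0.   ],
       [ 0.365,  0.931, -0.   ],
       [-0.   , -0.   , -1.   ]]), 'contact_force': array([-0.5  ,  0.056,  0.866]), 'wrist_torque': array([0.028, 0.003, 0.009]), 'finger_force': 0.0, 'gripper_width': 1.0012032304618077}
```

View pics/top0.png

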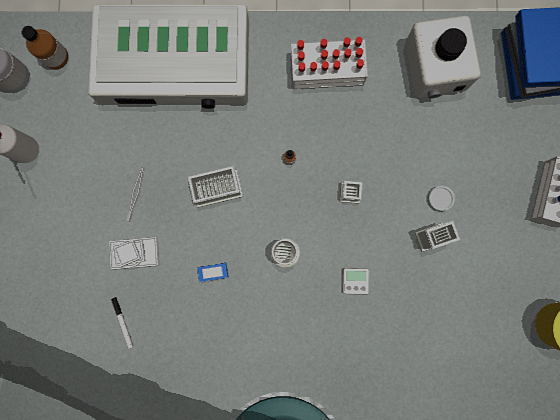

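View pics/side0.png

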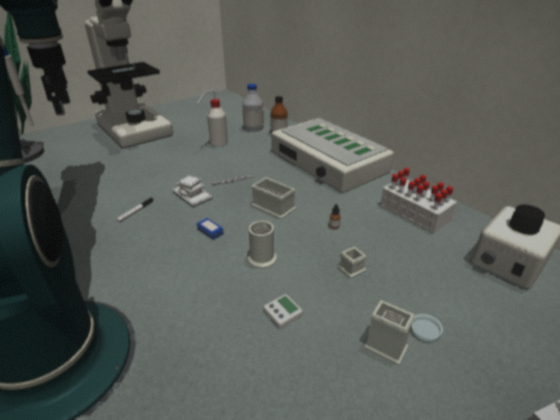

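```bash
cat >> h.py <<'E'
from scipy.optimize import minimize
def rect(w,l): return np.array([[w,l],[w,-l],[-w,-l],[-w,l]])/2e3
def circ(d): a=np.linspace(0,2*np.pi,48,endpoint=False); return d/2e3*np.c_[np.cos(a),np.sin(a)]
J={'dish_mouth':(rect(58,102),.064),'round_jar_mouth':(circ(56),.09),'tall_jar_mouth':(rect(40,60),.088),'cover_jar_mouth':(rect(38,38),.044)}
L={'dish_lid_centre':rect(66,110),'round_lid_centre':circ(64),'tall_lid_centre':rect(48,68),'cover_lid_centre':rect(46,46)}
def fit(cam,mask,shape,z0,z1,p0):
    """x,y,yaw of a prism between z0,z1 whose silhouette matches mask; returns pose, IoU"""
    m=mask.astype(np.uint8); S=4; M=cv2.resize(m,None,fx=S,fy=S,interpolation=cv2.INTER_LINEAR)>0
    M=cv2.resize(m*255,None,fx=S,fy=S,interpolation=cv2.INTER_CUBIC)>127
    def iou(p):
        c,s=np.cos(p[2]),np.sin(p[2]); q=shape@np.array([[c,s],[-s,c]])+p[:2]
        P=[proj(cam,(*a,z)) for z in(z0,z1) for a in q]
        h=cv2.convexHull(np.float32((np.array(P)+.5)*S-.5))
        im=np.zeros(M.shape,np.uint8); cv2.fillConvexPoly(im,np.int32(np.round(h*16)),1,shift=4)
        b=im>0; return 1-(b&M).sum()/max((b|M).sum(),1)
    best=None
    for y in([0] if len(shape)>4 else np.deg2rad([0,30,60,90,120,150])):
        r=minimize(iou,[p0[0],p0[1],y],method='Nelder-Mead',options=dict(initial_simplex=np.array([p0[0],p0[1],y])+np.array([[0,0,0],[.006,0,0],[0,.006,0],[0,0,.2]]),maxiter=120,xatol=1e-4,fatol=1e-4))
        if best is None or r.fun<best.fun: best=r
    p=best.x; p[2]=(p[2]+np.pi/2)%np.pi-np.pi/2
    return np.round([p[0],p[1],np.rad2deg(p[2])],4),round(1-best.fun,3)
E
python3 - <<'E'
from h import *
snap('top')
for n,(s,h) in J.items():
    for d in imaging.outline_of('top',n)[:2]:
        c=d['rect']; p0=at_z('top',(c[0]+c[2]/2,c[1]+c[3]/2),h*.7)[:2]
        print(n,round(d['p'],2),np.round(c),fit('top',d['mask'],s,0,h,p0),d['mask'].sum())
for n,s in list(L.items())[:1]+list(L.items())[3:]:
    z={'d':.013,'c':.052}[n[0]]
    for d in imaging.outline_of('top',n)[:2]:
        c=d['rect']; p0=at_z('top',(c[0]+c[2]/2,c[1]+c[3]/2),z)[:2]
        print(n,round(d['p'],2),np.round(c),fit('top',d['mask'],s,z-.009,z,p0),d['mask'].sum())
for n,z in(('dropper_centre',.034),('slip_box_centre',.01)):
    for d in imaging.look_for('top',n)[:1]:
        c=d['rect'];print(n,at_z('top',(c[0]+c[2]/2,c[1]+c[3]/2),z))
E
```

```text
Traceback (most recent call last):
  File "h.py", line 40, in fit
    r=minimize(iou,[p0[0],p0[1],y],method='Nelder-Mead',options=dict(initial_simplex=np.array([p0[0],p0[1],y])+np.array([[0,0,0],[.006,0,0],[0,.006,0],[0,0,.2]]),maxiter=120,xatol=1e-4,fatol=1e-4))
  File "h.py", line 34, in iou
    P=[proj(cam,(*a,z)) for z in(z0,z1) for a in q]
       ~~~~^^^^^^^^^^^^
  File "h.py", line 17, in proj
    c=imaging.get_calibration(n);K=np.array(c['camera_matrix']);T=np.array(c['world_to_cam'])
ValueError: time passes only in moves, steps and waits
```

```bash
python3 - <<'E'
s=open('h.py').read().replace("c=imaging.get_calibration(n);","c=cal(n);").replace("def snap(","C={}\ndef cal(n):\n    if n not in C: C[n]=imaging.get_calibration(n)\n    return C[n]\ndef snap(")
s=s.replace("    im=imaging.snapshot(n)\n","    C.pop(n,None); cal(n); im=imaging.snapshot(n)\n")
open('h.py','w').write(s)
E
python3 - <<'E'
from h import *
snap('top')
for n,(s,h) in J.items():
    for d in imaging.outline_of('top',n)[:2]:
        c=d['rect']; p0=at_z('top',(c[0]+c[2]/2,c[1]+c[3]/2),h*.7)[:2]
        print(n,round(d['p'],2),np.round(c),fit('top',d['mask'],s,0,h,p0),d['mask'].sum())
for n,s in list(L.items())[:1]+list(L.items())[3:]:
    z={'d':.013,'c':.052}[n[0]]
    for d in imaging.outline_of('top',n)[:2]:
        c=d['rect']; p0=at_z('top',(c[0]+c[2]/2,c[1]+c[3]/2),z)[:2]
        print(n,round(d['p'],2),np.round(c),fit('top',d['mask'],s,z-.009,z,p0),d['mask'].sum())
for n,z in(('dropper_centre',.034),('slip_box_centre',.01)):
    for d in imaging.look_for('top',n)[:1]:
        c=d['rect'];print(n,at_z('top',(c[0]+c[2]/2,c[1]+c[3]/2),z))
E
```

```text
dish_mouth 0.82 [186. 169.  56.  37.] (array([ 0.6074,  0.1598, 14.0468]), np.float64(0.903)) 1578
round_jar_mouth 0.6 [268. 236.  32.  32.] (array([ 4.5680e-01, -1.9000e-03,  7.8385e+00]), np.float64(0.812)) 672
tall_jar_mouth 0.98 [415. 221.  44.  30.] (array([ 0.4969, -0.3413, 22.3682]), np.float64(0.859)) 872
tall_jar_mouth 0.72 [112. 242.  28.  23.] (array([ 0.4534,  0.3535, 17.3737]), np.float64(0.564)) 460
cover_jar_mouth 0.97 [339. 183.  26.  18.] (array([  0.5997,  -0.1541, -86.9583]), np.float64(0.786)) 462
dish_lid_centre 0.92 [113. 235.  47.  32.] (array([0.4541, 0.3482, 6.1244]), np.float64(0.355)) 507
cover_lid_centre 0.67 [115. 244.  26.  25.] (array([ 0.453 ,  0.3518, 23.5903]), np.float64(0.92)) 426
cover_lid_centre 0.4 [340. 182.  24.  19.] (array([ 0.5946, -0.1491, -4.8421]), np.float64(0.942)) 432
dropper_centre [ 0.67210817 -0.013823    0.034     ]
slip_box_centre [0.40856003 0.16269946 0.01      ]
```

servo_tool(targets=[[-4.2,-1.9,0.9,0,1],[-4.2,-1.9,0.9,0,1],[-4.2,-1.9,0.9,0,1],[-4.2,-1.9,0.9,0,1],[-4.2,-1.9,0.9,0,1],[-4.2,-1.9,0.9,0,1],[-4.2,-1.9,0.9,0,0.4],[0,0,0,0,0.4],[0,0,0,0,0.4]])

```text
clock: 2.1
eef_pos: [0.454, 0.3498, 0.1681]
ee_rot: [[-0.93, 0.367, -0.0], [0.367, 0.93, -0.0], [0.0, -0.0, -1.0]]
contact_force: [-0.3, 0.2, -0.4]
gripper_width: 0.697
finger_force: 0.0
```

```bash
cat >> h.py <<'E'
def lid(cam,n,ztop,p0=None):
    for d in imaging.outline_of(cam,n)[:2]:
        c=d['rect']; q=p0 if p0 is not None else at_z(cam,(c[0]+c[2]/2,c[1]+c[3]/2),ztop)[:2]
        print(n,round(d['p'],2),np.round(c),*fit(cam,d['mask'],L[n],ztop-.009,ztop,q),d['mask'].sum())
def go(x,y,z,yaw,s=None):
    "cm shifts in current tool axes and turn (deg) so that closing axis is along world angle yaw"
    s=bot.sense() if s is None else s; R=s['ee_rot']; d=R.T@(np.array([x,y,z])-s['eef_pos'])
    a=np.rad2deg(np.arctan2(R[1,1],R[0,1])); t=(a-yaw+90)%180-90
    print('pos',np.round(s['eef_pos'],4),'yaw',round(a,2),'shift cm',np.round(d*100,2),'turn',round(t,1),'alt',round(t-180*np.sign(t),1),'q7',round(s['q'][6],2),'w',round(s['gripper_width'],3),'F',np.round(s['contact_force'],1),s['finger_force'])
E
python3 - <<'E'
from h import *
snap('wrist','w1'); lid('wrist','cover_lid_centre',.052); lid('wrist','tall_lid_centre',.039); lid('wrist','dish_lid_centre',.013)
go(.453,.352,.16,23.6)
E
```

```text
cover_lid_centre 0.86 [246. 166.  77.  74.] [ 0.4546  0.3526 22.474 ] 0.956 3005
tall_lid_centre 0.8 [237. 155.  92.  86.] [0.455  0.3536 9.409 ] 0.327 1444
dish_lid_centre 0.64 [214. 136. 131. 109.] [0.4552 0.3491 5.3582] 0.388 3091
pos [0.4526 0.3518 0.1685] yaw 68.69 shift cm [-0.03  0.04  0.85] turn 45.1 alt -134.9 q7 0.52 w 0.7 F [0.2 0.2 0.1] 0.0
```

View pics/w1.png

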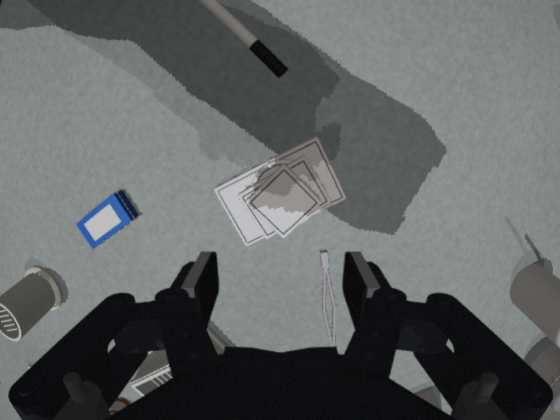

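servo_tool(targets=[[-0.16,0.15,1,7.7,0.4],[0,0,1.5,7.7,0.4],[0,0,1.5,7.7,0.4],[0,0,1.5,7.7,0.4],[0,0,1.5,7.7,0.4],[0,0,1.5,7.7,0.4],[0,0,0,0,0.4],[0,0,0,0,0.4]])

```text
clock: 3.1
eef_pos: [0.455, 0.3521, 0.0837]
ee_rot: [[-0.386, 0.923, -0.0], [0.923, 0.386, -0.0], [-0.0, -0.0, -1.0]]
contact_force: [-0.1, 0.6, 0.6]
gripper_width: 0.701
finger_force: 0.0
```

Run:
```python
from h import *
snap('wrist','w2'); lid('wrist','cover_lid_centre',.052)
go(.4546,.3526,.039,22.5)
```

```text
cover_lid_centre 0.65 [240. 201.  81.  76.] [ 0.4547  0.3525 22.7485] 0.966 6031
pos [0.4555 0.3521 0.0842] yaw 22.6 shift cm [ 0.08 -0.07  4.52] turn 0.1 alt -179.9 q7 -0.17 w 0.697 F [ 0.6 -1.6  0.7] 0.0
```

View pics/w2.png

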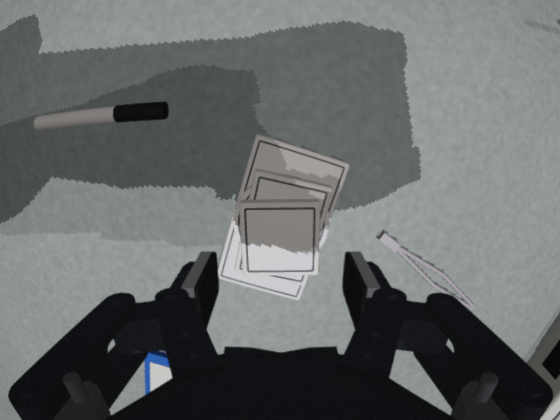

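servo_tool(targets=[[0,0,2,0,0.4],[0,0,1.5,0,0.4],[0,0,1,0,0.4],[0,0,0,0,0.4],[0,0,0,0,0],[0,0,0,0,0],[0,0,0,0,-0.2],[0,0,0,0,-0.2],[0,0,0,0,-0.2],[0,0,0,0,-0.2]], newtons=30)

```text
clock: 4.2
eef_pos: [0.4556, 0.3516, 0.0387]
ee_rot: [[-0.381, 0.925, 0.0], [0.925, 0.381, 0.0], [0.0, 0.001, -1.0]]
contact_force: [-0.7, -0.6, 6.7]
gripper_width: 0.527
finger_force: 31.3
```

servo_tool(targets=[[0,0,-0.5,0,-0.2],[0,0,-2,0,-0.2],[0,0,-4,0,-0.2],[0,0,-4,0,-0.2],[0,0,-2,0,-0.2],[-3,-0.3,0,0,-0.2],[-4.5,-0.6,0,0,-0.2],[-4.5,-0.6,0,0,-0.2],[-4.5,-0.6,0,0,-0.2],[-4.5,-0.6,0,0,-0.2]])

```text
clock: 5.2
eef_pos: [0.5105, 0.1453, 0.1637]
ee_rot: [[-0.381, 0.925, 0.0], [0.925, 0.381, 0.0], [0.0, 0.0, -1.0]]
contact_force: [1.1, 0.0, 0.3]
gripper_width: 0.529
finger_force: 30.8
```

servo_tool(targets=[[-4.5,-0.6,0,0,-0.2],[-4.5,-0.6,0,0,-0.2],[-4.5,-0.6,0,0,-0.2],[-4.5,-0.6,0,0,-0.2],[-4.5,-0.6,0,0,-0.2],[-4.5,-0.6,0,0,-0.2],[-2.5,0.2,0,0,-0.2],[0,0,0,0,-0.2],[0,0,0,0,-0.2]])

```text
clock: 6.1
eef_pos: [0.5911, -0.1388, 0.1632]
ee_rot: [[-0.38, 0.925, -0.0], [0.925, 0.38, 0.0], [0.0, -0.0, -1.0]]
contact_force: [0.6, 0.5, 0.1]
gripper_width: 0.529
finger_force: 30.8
```

```bash
cat >> h.py <<'E'
def jar(cam,n):
    s,h=J[n]
    for d in imaging.outline_of(cam,n)[:2]:
        c=d['rect']; p0=at_z(cam,(c[0]+c[2]/2,c[1]+c[3]/2),h*.7)[:2]
        print(n,round(d['p'],2),np.round(c),*fit(cam,d['mask'],s,0,h,p0),d['mask'].sum())
E
python3 - <<'E'
from h import *
snap('wrist','w3'); jar('wrist','cover_jar_mouth')
go(.597,-.151,.16,0)
E
```

```text
cover_jar_mouth 0.9 [250. 176.  69.  47.] [ 0.5976 -0.146  78.724 ] 0.738 2006
pos [ 0.5911 -0.1375  0.1633] yaw 22.46 shift cm [-1.47  0.03  0.33] turn 22.5 alt -157.5 q7 0.77 w 0.529 F [ 0.4 -0.5 -0.4] 30.818172097206116
```

View pics/w3.png

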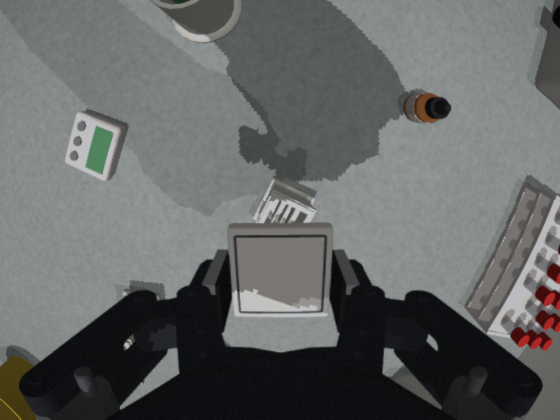

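servo_tool(targets=[[3,0,0,0,-0.2],[3,0,0,0,-0.2],[0,0,0,0,-0.2],[0,0,0,0,-0.2]])

```text
clock: 6.6
eef_pos: [0.5683, -0.0816, 0.1637]
ee_rot: [[-0.383, 0.924, 0.0], [0.924, 0.383, 0.0], [0.0, 0.001, -1.0]]
contact_force: [0.2, -0.3, -0.6]
gripper_width: 0.529
finger_force: 30.8
```

Run:
```python
from h import *
s=bot.sense()
snap('wrist','w4'); jar('wrist','cover_jar_mouth'); lid('wrist','cover_lid_centre',s['eef_pos'][2]+.0133,s['eef_pos'][:2])
go(.597,-.151,.16,0)
snap('top'); jar('top','cover_jar_mouth')
```

```text
cover_lid_centre 0.61 [226. 225. 110.  93.] [ 0.5683 -0.0807 22.9993] 0.957 9517
pos [ 0.5686 -0.0835  0.1635] yaw 22.37 shift cm [-7.32  0.06  0.35] turn 22.4 alt -157.6 q7 0.67 w 0.529 F [-0.5  1.  -0.3] 30.819513201713562
cover_jar_mouth 0.35 [287. 154.   6.  12.] [ 6.71400e-01 -1.31000e-02 -8.95459e+01] 0.311 104
```

View pics/w4.png

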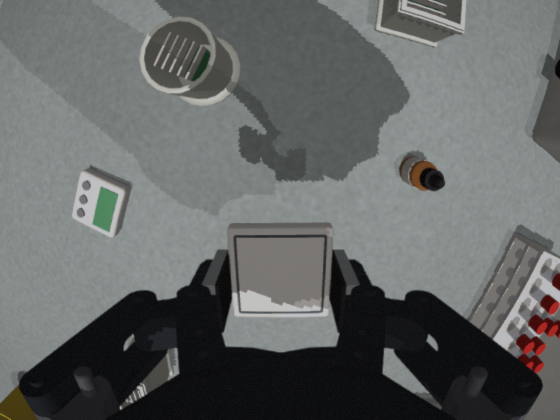

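servo_tool(targets=[[-4.5,0,0,0,-0.2],[-4.5,0,0,0,-0.2],[-4.5,0,0,0,-0.2],[-1.5,0,0,0,-0.2],[0,0,0,0,-0.2],[0,0,0,0,-0.2]])

```text
clock: 7.45
eef_pos: [0.6253, -0.2218, 0.1629]
ee_rot: [[-0.38, 0.925, -0.001], [0.925, 0.38, 0.0], [0.001, -0.001, -1.0]]
contact_force: [-1.1, -0.1, -0.5]
gripper_width: 0.525
finger_force: 30.8
```

Run:
```python
from h import *
im=snap('wrist'); jar('wrist','cover_jar_mouth'); jar('wrist','round_jar_mouth')
go(.597,-.151,.16,0)
d=imaging.outline_of('wrist','cover_jar_mouth')[0]['mask']
v=im[:,:,::-1].copy(); cs,_=cv2.findContours(d.astype(np.uint8),0,2); v=cv2.resize(v,None,fx=3,fy=3,interpolation=2)
cv2.drawContours(v,[c*3+1 for c in cs],-1,(0,0,255),1)
y,x=np.argwhere(d).mean(0)*3; cv2.imwrite('pics/w5.png',v[max(0,int(y)-250):int(y)+250,max(0,int(x)-300):int(x)+300])
print(x,y)
```

```text
cover_jar_mouth 0.81 [254.  83.  63.  62.] [ 0.6006 -0.1532 85.8217] 0.905 2532
pos [ 0.6256 -0.2206  0.1634] yaw 22.46 shift cm [7.53 0.02 0.34] turn 22.5 alt -157.5 q7 0.89 w 0.528 F [-0.2  0.6 -0.3] 30.81667184829712
851.3056872037914 341.4016587677725
```

View pics/w5.png

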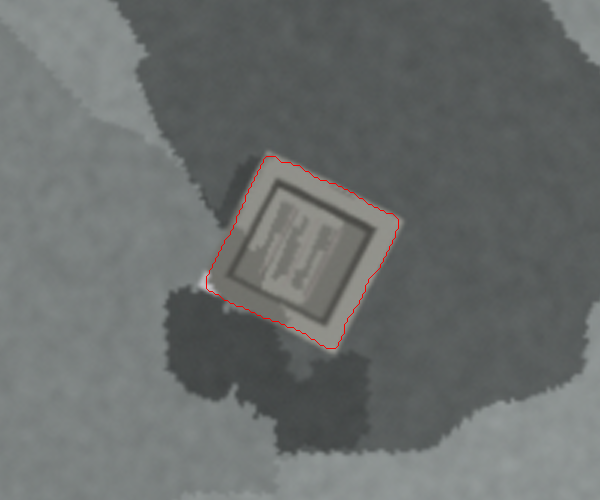

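```bash
cat >> h.py <<'E'
def corners(cam,uv,z):
    P=np.array([at_z(cam,u,z)[:2] for u in uv]); e=np.roll(P,-1,0)-P
    print('centre',np.round(P.mean(0),4),'sides mm',np.round(np.linalg.norm(e,axis=1)*1e3,1),'ang',np.round(np.rad2deg(np.arctan2(e[:,1],e[:,0]))%180,1))
E
python3 - <<'E'
from h import *
o=np.array([551,91])
f=lambda c:(np.array(c)+o+.5)/3-.5
corners('wrist',f([(277,181),(373,230),(326,324),(230,275)]),.044)
corners('wrist',f([(268,155),(398,218),(336,348),(206,287)]),.044)
E
```

```text
centre [ 0.601  -0.1529] sides mm [28.5 28.2 28.7 28.1] ang [175.4  86.5 175.1  86.1]
centre [ 0.601  -0.1526] sides mm [38.2 38.8 38.4 39. ] ang [176.6  87.7 177.   87.4]
```

servo_tool(targets=[[3.5,0.15,0,0,-0.2],[3.6,0.15,0,0,-0.2],[0,0,2,6.55,-0.2],[0,0,2,6.55,-0.2],[0,0,2,6.55,-0.2],[0,0,2,6.55,-0.2],[0,0,1.5,0,-0.2],[0,0,0,0,-0.2],[0,0,0,0,-0.2]])

```text
clock: 8.55
eef_pos: [0.6015, -0.1551, 0.0689]
ee_rot: [[0.064, 0.998, 0.0], [0.998, -0.064, -0.0], [-0.0, 0.0, -1.0]]
contact_force: [0.1, 0.1, -0.4]
gripper_width: 0.528
finger_force: 30.8
```

Run:
```python
from h import *
go(.601,-.154,.0397,-4)
```

```text
pos [ 0.6015 -0.1551  0.0689] yaw -3.64 shift cm [ 0.11 -0.06  2.92] turn 0.4 alt -179.6 q7 0.46 w 0.528 F [ 0.1  0.1 -0.4] 30.821526646614075
```

Lower to just on the rim, open, then rise.

servo_tool(targets=[[0.1,-0.05,1.5,0,-0.2],[0,0,0.9,0,-0.2],[0,0,0.5,0,-0.2],[0,0,0,0,-0.2],[0,0,0,0,0.1],[0,0,0,0,0.4],[0,0,0,0,0.4],[0,0,-0.5,0,0.4]])

```text
clock: 9.35
eef_pos: [0.6005, -0.154, 0.0441]
ee_rot: [[0.066, 0.998, -0.001], [0.998, -0.066, 0.0], [-0.0, -0.001, -1.0]]
contact_force: [-0.2, -0.6, -0.4]
gripper_width: 0.698
finger_force: 0.0
```

servo_tool(targets=[[0,0,-3,0,0.4],[0,0,-4,0,0.4],[0,0,-4,0,0.4],[-4,0,-1,0,0.4],[-4,0,0,0,0.4],[0,0,0,0,0.4]])

```text
clock: 9.95
eef_pos: [0.594, -0.24, 0.1658]
ee_rot: [[0.073, 0.997, 0.001], [0.997, -0.073, -0.003], [-0.003, 0.001, -1.0]]
contact_force: [-0.7, -0.6, 0.6]
gripper_width: 0.703
finger_force: 0.0
```

Run:
```python
from h import *
im=snap('wrist'); lid('wrist','cover_lid_centre',.057)
cv2.imwrite('pics/w6.png',cv2.resize(im[:300,:,::-1],(800,429)))
go(.453,.352,.16,10)
snap('top')
for n in J: jar('top',n)
```

```text
cover_lid_centre 0.72 [253.  66.  60.  58.] [ 0.6013 -0.1534 87.4043] 0.956 3461
pos [ 0.5952 -0.2349  0.1646] yaw -3.92 shift cm [ 57.58 -18.2    0.45] turn -13.9 alt 166.1 q7 0.53 w 0.704 F [ 0.8  1.  -0.8] 0.0
dish_mouth 0.95 [186. 166.  56.  39.] [ 0.6067  0.1601 14.571 ] 0.892 1599
round_jar_mouth 0.58 [269. 239.  32.  30.] [4.5720e-01 2.0000e-04 3.0391e+01] 0.809 675
tall_jar_mouth 0.7 [444. 223.  14.  21.] [ 0.4956 -0.345   9.7584] 0.224 161
tall_jar_mouth 0.35 [110. 238.  35.  30.] [ 0.4542  0.3454 14.1919] 0.785 666
cover_jar_mouth 0.41 [341. 194.  22.   7.] [ 0.583  -0.1469 25.9272] 0.189 66
```

View pics/w6.png

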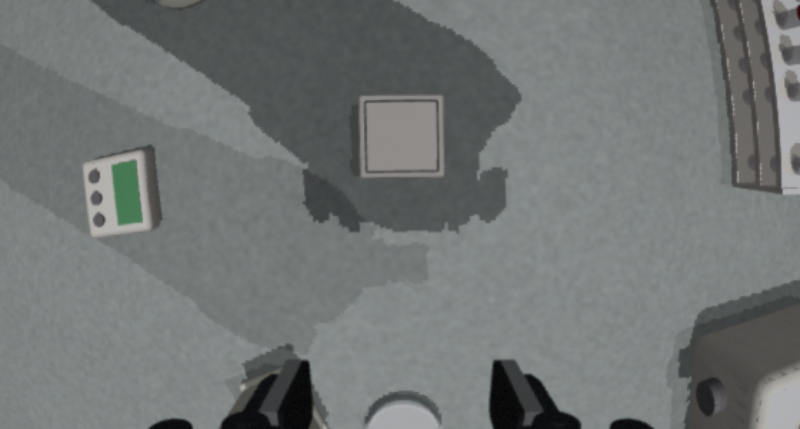

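servo_tool(targets=[[-4,-1.6,-0.8,0,0.4],[-4,-1.6,-0.8,0,0.4],[-4,-1.6,-0.8,0,0.4],[-4,-1.6,-0.8,0,0.4],[-4,-1.6,-0.8,0,0.4],[0,0,0,0,0.4],[0,0,0,0,0.4]])

```text
clock: 11.0
eef_pos: [0.5021, -0.4286, 0.2044]
ee_rot: [[0.068, 0.998, 0.0], [0.998, -0.068, -0.0], [-0.0, 0.0, -1.0]]
contact_force: [1.0, -0.1, 1.0]
gripper_width: 0.702
finger_force: 0.0
```

Run:
```python
from h import *
im=snap('wrist'); jar('wrist','tall_jar_mouth')
cv2.imwrite('pics/w7a.png',im[:,:,::-1])
p=proj('wrist',(.497,-.341,.088)); x0,y0=[max(0,int(v)) for v in p-[100,75]]; print(p,x0,y0)
cv2.imwrite('pics/w7.png',cv2.resize(im[y0:y0+150,x0:x0+200,::-1],None,fx=4,fy=4,interpolation=2))
go(.453,.352,.16,10)
```

```text
tall_jar_mouth 0.65 [226.  54.  85.  88.] [ 0.4982 -0.3428 19.3261] 0.907 4234
[265.90575018  95.37826017] 165 20
pos [ 0.5032 -0.4269  0.2041] yaw -3.72 shift cm [ 77.39 -10.07   4.46] turn -13.7 alt 166.3 q7 0.85 w 0.702 F [0.1 0.  0.4] 0.0
```

View pics/w7.png

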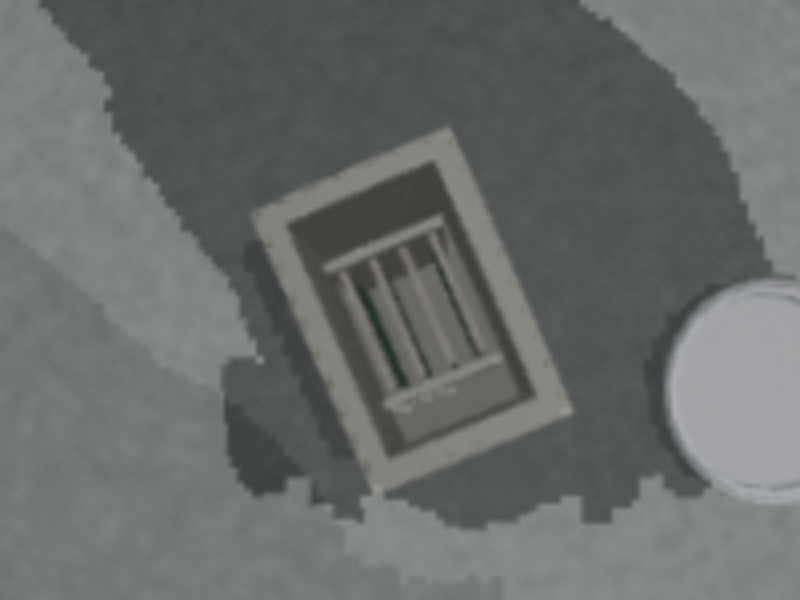

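Run:
```python
from h import *
f=lambda c:(np.array(c)+.5)/4-.5+[165,20]
corners('wrist',f([(252,212),(449,127),(572,411),(375,492)]),.088)
corners('wrist',f([(287,223),(440,163),(535,400),(388,459)]),.088)
```

```text
centre [ 0.4991 -0.3403] sides mm [42.  61.8 42.1 61.5] ang [ 19.3 109.3  18.9 109.2]
centre [ 0.4992 -0.3406] sides mm [32.1 50.9 31.2 51.5] ang [ 17.4 107.7  18.4 108.7]
```

servo_tool(targets=[[4.4,-0.1,-0.6,0,0.4],[4.4,-0.1,-0.6,0,0.4],[4.4,-0.1,-0.6,0,0.4],[4.4,-0.1,-0.6,0,0.4],[4.4,-0.1,-0.6,0,0.4],[4.4,-0.1,-0.6,0,0.4],[4.4,-0.1,-0.6,0,0.4],[4.4,-0.1,-0.6,0,0.4],[4.4,-0.1,-0.6,0,0.4],[0,0,0,0,0.4]])

```text
clock: 12.1
eef_pos: [0.5202, -0.0248, 0.2587]
ee_rot: [[0.056, 0.998, 0.001], [0.998, -0.056, 0.002], [0.002, 0.0, -1.0]]
contact_force: [-0.7, -0.5, 0.4]
gripper_width: 0.699
finger_force: 0.0
```

servo_tool(targets=[[0,0,0,0,0.4]])

```text
clock: 12.2
eef_pos: [0.5198, -0.0303, 0.2583]
ee_rot: [[0.062, 0.998, 0.0], [0.998, -0.062, 0.0], [0.0, 0.0, -1.0]]
contact_force: [-0.4, -0.5, -0.7]
gripper_width: 0.699
finger_force: 0.0
```

Run:
```python
from h import *
im=snap('wrist'); jar('wrist','dish_mouth'); jar('wrist','round_jar_mouth')
a=proj('wrist',(.607,.16,.064)); b=proj('wrist',(.457,0,.09)); print(a,b)
out=[]
for p in(a,b):
    x0,y0=[max(0,int(v)) for v in p-[66,75]]; print(x0,y0)
    out.append(cv2.resize(np.pad(im[y0:y0+150,x0:x0+133,::-1],((0,150-im[y0:y0+150].shape[0]),(0,133-im[:,x0:x0+133].shape[1]),(0,0))),None,fx=3,fy=3,interpolation=2))
cv2.imwrite('pics/w8.png',np.hstack(out))
go(.453,.352,.16,10)
```

```text
dish_mouth 0.85 [305.   0.  89.  65.] [ 0.6073  0.1559 16.1434] 0.958 4101
round_jar_mouth 0.88 [190. 126.  65.  65.] [4.6120e-01 4.0000e-04 6.9059e+00] 0.892 3282
round_jar_mouth 0.72 [395. 143.  33.  28.] [ 6.49700e-01 -1.66000e-02  2.82573e+01] 0.198 626
[351.98527476   3.94702609] [213.75885499 162.98209578]
285 0
147 87
pos [ 0.5196 -0.033   0.2582] yaw -3.86 shift cm [37.97 -9.24  9.81] turn -13.9 alt 166.1 q7 0.06 w 0.7 F [0.  0.6 0.9] 0.0
```

View pics/w8.png

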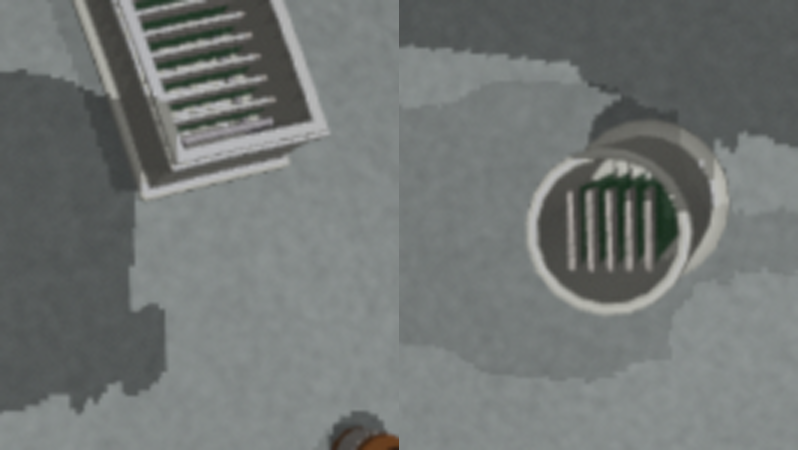

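servo_tool(targets=[[4.2,-1,0.9,0,0.4],[4.2,-1,0.9,0,0.4],[4.2,-1,0.9,0,0.4],[4.2,-1,0.9,0,0.4],[4.2,-1,0.9,0,0.4],[4.2,-1,0.9,0,0.4],[4.2,-1,0.9,0,0.4],[4.2,-1,0.9,0,0.4],[4.2,-1,0.9,0,0.4],[0,0,0,0,0.4]])

```text
clock: 13.35
eef_pos: [0.4529, 0.3553, 0.1755]
ee_rot: [[0.061, 0.998, -0.002], [0.998, -0.061, -0.0], [-0.0, -0.002, -1.0]]
contact_force: [-0.2, -1.1, 0.7]
gripper_width: 0.696
finger_force: 0.0
```

servo_tool(targets=[[0,0,0,0,0.4]])

```text
clock: 13.45
eef_pos: [0.4552, 0.3505, 0.1766]
ee_rot: [[0.066, 0.998, -0.001], [0.998, -0.066, -0.001], [-0.001, -0.001, -1.0]]
contact_force: [0.1, -0.5, -0.6]
gripper_width: 0.7
finger_force: 0.0
```

Run:
```python
from h import *
im=snap('wrist'); lid('wrist','tall_lid_centre',.039)
p=proj('wrist',(.453,.352,.03)); x0,y0=[max(0,int(v)) for v in p-[100,75]]; print(p,x0,y0)
cv2.imwrite('pics/w9.png',cv2.resize(im[y0:y0+150,x0:x0+200,::-1],None,fx=4,fy=4,interpolation=2))
go(.453,.352,.035,10)
```

```text
tall_lid_centre 0.63 [246. 149.  68.  87.] [0.4558 0.3533 9.2727] 0.975 4104
[277.57514661 192.67756778] 177 117
pos [0.4559 0.3493 0.1773] yaw -3.93 shift cm [ 0.26 -0.31 14.23] turn -13.9 alt 166.1 q7 -0.65 w 0.701 F [-0.8 -0.9  0.6] 0.0
```

View pics/w9.png

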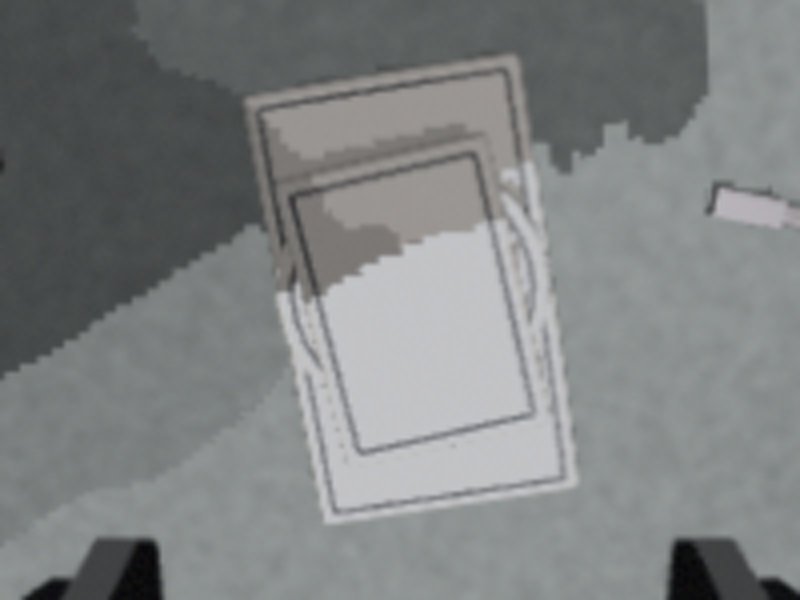

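servo_tool(targets=[[0.35,0,2,-6.6,0.4],[0,0,3,-6.6,0.4],[0,0,3.5,0,0.4],[0,0,3,0,0.4],[0,0,1.5,0,0.4],[0,0,0,0,0.4],[0,0,0,0,0.4]])

```text
clock: 14.25
eef_pos: [0.4562, 0.354, 0.0484]
ee_rot: [[-0.162, 0.987, 0.001], [0.987, 0.162, 0.0], [0.0, 0.001, -1.0]]
contact_force: [0.2, -0.2, 0.8]
gripper_width: 0.698
finger_force: 0.0
```

Run:
```python
from h import *
snap('wrist'); lid('wrist','tall_lid_centre',.039)
go(.4558,.3533,.0262,9.3)
```

```text
tall_lid_centre 0.72 [230. 191.  96. 125.] [0.4555 0.3529 9.4362] 0.967 11102
pos [0.4562 0.3546 0.0489] yaw 9.36 shift cm [-0.12 -0.07  2.27] turn 0.1 alt -179.9 q7 -0.4 w 0.698 F [ 0.4  0.4 -0.4] 0.0
```

servo_tool(targets=[[-0.1,-0.05,1,0,0.4],[0,0,1.2,0,0.4],[0,0,0,0,0.4],[0,0,0,0,0.1],[0,0,0,0,0],[0,0,0,0,-0.2],[0,0,0,0,-0.2],[0,0,0,0,-0.2],[0,0,0,0,-0.2]], newtons=30)

```text
clock: 15.25
eef_pos: [0.4551, 0.3531, 0.0254]
ee_rot: [[-0.163, 0.987, 0.0], [0.987, 0.163, -0.0], [-0.0, 0.0, -1.0]]
contact_force: [0.6, 0.6, -0.9]
gripper_width: 0.554
finger_force: 31.1
```

servo_tool(targets=[[0,0,-0.5,0,-0.2],[0,0,-2,0,-0.2],[0,0,-4,0,-0.2],[0,0,-4,0,-0.2],[0,0,-3.5,0,-0.2],[0,0,0,-4.7,-0.2],[0,0,0,-4.7,-0.2],[0,0,0,0,-0.2]])

```text
clock: 16.05
eef_pos: [0.4551, 0.3531, 0.1659]
ee_rot: [[-0.323, 0.946, 0.0], [0.946, 0.323, 0.0], [0.0, 0.001, -1.0]]
contact_force: [-0.1, -0.9, 0.1]
gripper_width: 0.551
finger_force: 31.1
```

Run:
```python
from h import *
snap('wrist'); s=bot.sense(); lid('wrist','tall_lid_centre',s['eef_pos'][2]+.0125,s['eef_pos'][:2])
go(.499,-.3403,.16,18.8)
```

```text
pos [0.455  0.353  0.1654] yaw 18.63 shift cm [-67.1  -17.99   0.54] turn -0.2 alt 179.8 q7 -0.29 w 0.552 F [-0.6 -0.4 -0.6] 31.137796640396118
```

servo_tool(targets=[[-2.5,-0.6,0,0,-0.2],[-4.6,-1.2,0,0,-0.2],[-4.6,-1.2,0,0,-0.2],[-4.6,-1.2,0,0,-0.2],[-4.6,-1.2,0,0,-0.2],[-4.6,-1.2,0,0,-0.2],[-4.6,-1.2,0,0,-0.2],[-4.6,-1.2,0,0,-0.2],[-4.6,-1.2,0,0,-0.2],[-4.6,-1.2,0,0,-0.2]])

```text
clock: 17.15
eef_pos: [0.4883, -0.1011, 0.1655]
ee_rot: [[-0.32, 0.947, 0.0], [0.947, 0.32, 0.0], [-0.0, 0.0, -1.0]]
contact_force: [1.5, 0.1, -0.7]
gripper_width: 0.554
finger_force: 31.1
```

servo_tool(targets=[[-4.6,-1.2,0,0,-0.2],[-4.6,-1.2,0,0,-0.2],[-4.6,-1.2,0,0,-0.2],[-4.6,-1.2,0,0,-0.2],[-3.5,-1,0,0,-0.2],[0,0,0,0,-0.2],[0,0,0,0,-0.2]])

```text
clock: 17.85
eef_pos: [0.5036, -0.3257, 0.1649]
ee_rot: [[-0.319, 0.948, -0.001], [0.948, 0.319, 0.0], [0.0, -0.001, -1.0]]
contact_force: [-0.6, 0.8, -0.6]
gripper_width: 0.552
finger_force: 31.1
```

Run:
```python
from h import *
im=snap('wrist','w10'); s=bot.sense(); z=s['eef_pos'][2]+.0136
lid('wrist','tall_lid_centre',z,s['eef_pos'][:2])
lid('wrist','cover_lid_centre',z,s['eef_pos'][:2])
go(.499,-.3403,.0834,18.8)
```

```text
tall_lid_centre 0.65 [223. 199. 117. 137.] [ 0.5038 -0.3255 18.6478] 0.975 14366
cover_lid_centre 0.6 [421.  22.  59.  71.] [ 0.504  -0.3246  0.    ] 0.0 2537
pos [ 0.5044 -0.3239  0.1653] yaw 18.83 shift cm [-1.38 -1.04  8.19] turn 0.0 alt -180.0 q7 1.07 w 0.553 F [-0.7  0.6 -0.9] 31.116260290145874
```

servo_tool(targets=[[-1.3,-1,0,0,-0.2],[0,0,3,0,-0.2],[0,0,2.5,0,-0.2],[0,0,1,0,-0.2],[0,0,0,0,-0.2],[0,0,0,0,-0.2]])

```text
clock: 18.6
eef_pos: [0.4991, -0.3411, 0.1013]
ee_rot: [[-0.322, 0.947, 0.001], [0.947, 0.322, -0.001], [-0.001, 0.001, -1.0]]
contact_force: [-1.2, 0.0, 0.1]
gripper_width: 0.553
finger_force: 31.1
```

Run:
```python
from h import *
go(.499,-.3403,.0834,18.8)
```

```text
pos [ 0.4991 -0.3411  0.1013] yaw 18.79 shift cm [0.08 0.01 1.79] turn -0.0 alt 180.0 q7 1.14 w 0.553 F [-1.2  0.   0.1] 31.134783625602722
```

servo_tool(targets=[[0.05,0,1,0,-0.2],[0,0,0.5,0,-0.2],[0,0,0.3,0,-0.2],[0,0,0,0,-0.2],[0,0,0,0,0.1],[0,0,0,0,0.4],[0,0,0,0,0.4],[0,0,-0.5,0,0.4]])

```text
clock: 19.4
eef_pos: [0.4983, -0.34, 0.087]
ee_rot: [[-0.322, 0.947, -0.001], [0.947, 0.322, 0.0], [0.001, -0.001, -1.0]]
contact_force: [-0.5, 0.7, -0.2]
gripper_width: 0.698
finger_force: 0.0
```

servo_tool(targets=[[0,0,-3,0,0.4],[0,0,-4,0,0.4],[0,0,-4,0,0.4],[-4,0,-1,0,0.4],[-4,0,0,0,0.4],[0,0,0,0,0.4],[0,0,0,0,0.4]])

```text
clock: 20.1
eef_pos: [0.524, -0.4165, 0.2071]
ee_rot: [[-0.321, 0.947, -0.001], [0.947, 0.321, -0.0], [0.0, -0.001, -1.0]]
contact_force: [-0.0, 0.3, 1.3]
gripper_width: 0.699
finger_force: 0.0
```

Run:
```python
from h import *
im=snap('wrist','w11'); lid('wrist','tall_lid_centre',.101)
go(.453,.352,.18,5)
go(.6,.03,.24,15)
```

```text
tall_lid_centre 0.97 [247.  61.  67.  89.] [ 0.4988 -0.3401 18.7506] 0.962 5406
pos [ 0.5243 -0.4152  0.2073] yaw 18.81 shift cm [74.92 17.98  2.77] turn 13.8 alt -166.2 q7 1.17 w 0.7 F [-0.4  0.2 -0.1] 0.0
pos [ 0.5243 -0.4152  0.2073] yaw 18.81 shift cm [39.71 21.52 -3.25] turn 3.8 alt -176.2 q7 1.17 w 0.7 F [-0.4  0.2 -0.1] 0.0
```

View pics/w11.png

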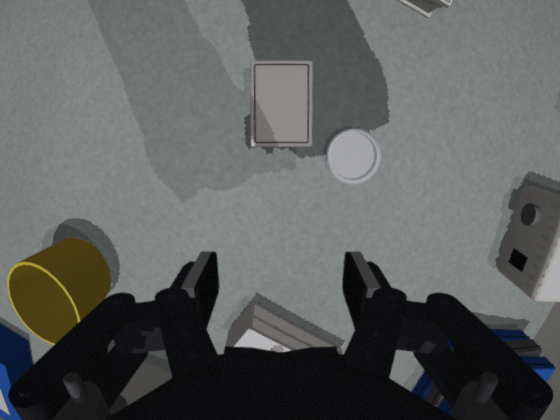

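servo_tool(targets=[[3.8,2.4,-0.3,0,0.7],[3.8,2.4,-0.3,0,0.7],[3.8,2.4,-0.3,0,0.7],[3.8,2.4,-0.3,0,0.7],[3.8,2.4,-0.3,0,0.7],[3.8,2.4,-0.3,0,0.7],[3.8,2.4,-0.3,0,0.7],[3.8,2.4,-0.3,0,0.7],[3.8,2.4,-0.3,0,0.7],[3.8,2.4,-0.3,0,0.7]])

```text
clock: 21.2
eef_pos: [0.6288, 0.0239, 0.2379]
ee_rot: [[-0.323, 0.946, 0.0], [0.946, 0.323, 0.001], [0.0, 0.0, -1.0]]
contact_force: [1.1, -0.3, 0.2]
gripper_width: 0.854
finger_force: 0.0
```

servo_tool(targets=[[3.8,2.4,0,0,0.7],[0,0,0,0,0.7],[0,0,0,0,0.7]])

```text
clock: 21.5
eef_pos: [0.6391, 0.0664, 0.2372]
ee_rot: [[-0.325, 0.946, -0.0], [0.946, 0.325, 0.0], [0.0, -0.0, -1.0]]
contact_force: [0.2, -1.0, 0.3]
gripper_width: 0.848
finger_force: 0.0
```

Run:
```python
from h import *
im=snap('wrist'); jar('wrist','dish_mouth'); jar('wrist','round_jar_mouth')
for n,p in(('a',proj('wrist',(.607,.16,.064))),('b',proj('wrist',(.458,0,.09)))):
    x0,y0=[max(0,int(v)) for v in p-[100,75]]; print(p,x0,y0)
    if n=='a': cv2.imwrite('pics/w12.png',cv2.resize(im[y0:y0+150,x0:x0+200,::-1],None,fx=4,fy=4,interpolation=2))
go(.453,.352,.18,5)
```

```text
round_jar_mouth 0.72 [ 74. 156.  77.  68.] [4.61500e-01 8.00000e-04 2.78215e+01] 0.907 3726
[280.09691277  87.04680074] 180 12
[ 93.46211688 199.28304851] 0 124
pos [0.6394 0.0636 0.2376] yaw 18.71 shift cm [33.29 -8.4   5.75] turn 13.7 alt -166.3 q7 0.34 w 0.847 F [-0.5 -0.5  0.3] 0.0
```

View pics/w12.png

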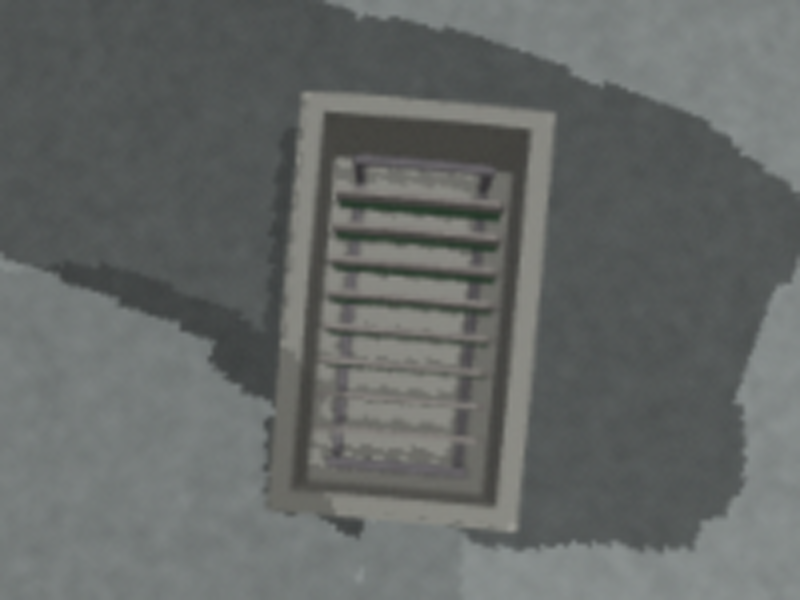

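Run:
```python
from h import *
f=lambda c:(np.array(c)+.5)/4-.5+[180,12]
corners('wrist',f([(302,92),(555,112),(519,531),(270,508)]),.064)
corners('wrist',f([(326,112),(530,128),(495,503),(295,490)]),.064)
T=np.array(cal('wrist')['world_to_cam']); s=bot.sense()
def H(R,t): A=np.eye(4);A[:3,:3]=R;A[:3,3]=t;return A
X=T@H(s['ee_rot'],s['eef_pos'])
a=np.deg2rad(-3.7); R=np.array([[-np.sin(a),np.cos(a),0],[np.cos(a),np.sin(a),0],[0,0,-1]])
C['wrist']=dict(C['wrist'],world_to_cam=X@np.linalg.inv(H(R,[.5197,-.0315,.2583])))
g=lambda x,y:((x-399+.5)/3-.5+147,(y+.5)/3-.5+87)
for p in((527,231),(691,231),(609,147),(609,315),(609,231)): print(at_z('wrist',g(*p),.09))
```

```text
centre [0.6103 0.157 ] sides mm [ 60.8 104.   60.6 103.1] ang [ 14.3 104.1  13.4 104.3]
centre [0.6102 0.1573] sides mm [48.9 92.9 48.4 93.4] ang [ 14.3 103.7  14.9 104. ]
[4.32199282e-01 3.11092209e-04 9.00000000e-02]
[ 0.48667419 -0.00416257  0.09      ]
[0.46247831 0.02514262 0.09      ]
[ 0.45688334 -0.02994126  0.09      ]
[ 0.4598719  -0.00206391  0.09      ]
```

servo_tool(targets=[[4.1,-1.05,0.7,0,0.7],[4.1,-1.05,0.7,0,0.7],[4.1,-1.05,0.7,0,0.7],[4.1,-1.05,0.7,0,0.7],[4.1,-1.05,0.7,0,0.7],[4.1,-1.05,0.7,0,0.7],[4.1,-1.05,0.7,0,0.7],[4.1,-1.05,0.7,6.9,0.7],[0,0,0,6.9,0.7],[0,0,0,0,0.7]])

```text
clock: 22.65
eef_pos: [0.4543, 0.3481, 0.1813]
ee_rot: [[-0.085, 0.996, 0.0], [0.996, 0.085, -0.0], [-0.0, -0.0, -1.0]]
contact_force: [1.2, -0.0, -0.1]
gripper_width: 0.851
finger_force: 0.0
```

servo_tool(targets=[[0,0,0,0,0.7]])

```text
clock: 22.75
eef_pos: [0.4554, 0.347, 0.1816]
ee_rot: [[-0.089, 0.996, 0.001], [0.996, 0.089, -0.0], [-0.0, 0.001, -1.0]]
contact_force: [-0.5, 0.3, 0.3]
gripper_width: 0.845
finger_force: 0.0
```

Run:
```python
from h import *
im=snap('wrist','w13'); lid('wrist','round_lid_centre',.026); lid('wrist','dish_lid_centre',.013)
go(.455,.352,.013,5)
```

```text
round_lid_centre 0.95 [251. 152.  63.  64.] [ 0.4551  0.3544 14.1847] 0.941 3431
dish_lid_centre 0.7 [246. 131.  70. 109.] [0.4556 0.349  5.9416] 0.49 3629
pos [0.4554 0.3472 0.1816] yaw 5.0 shift cm [ 4.900e-01 -1.000e-02  1.686e+01] turn -0.0 alt 180.0 q7 -0.48 w 0.851 F [-0.7  0.4 -0.3] 0.0
```

View pics/w13.png

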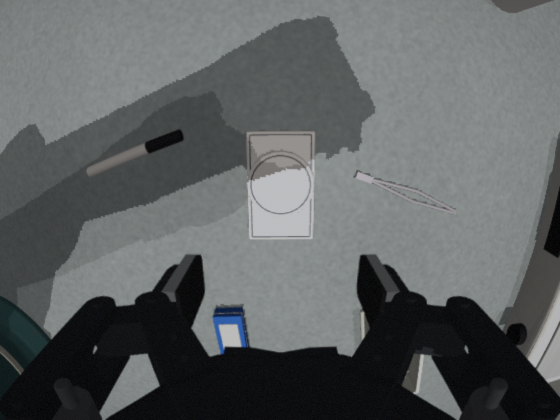

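servo_tool(targets=[[0.7,0,3,0,0.7],[0,0,4,0,0.7],[0,0,4,0,0.7],[0,0,2.5,0,0.7],[0,0,0.5,0,0.7],[0,0,0,0,0.7],[0,0,0,0,0.7]])

```text
clock: 23.6
eef_pos: [0.4549, 0.3555, 0.0428]
ee_rot: [[-0.087, 0.996, 0.001], [0.996, 0.087, 0.001], [0.001, 0.002, -1.0]]
contact_force: [0.1, 0.6, 0.1]
gripper_width: 0.849
finger_force: 0.0
```

Run:
```python
from h import *
snap('wrist'); lid('wrist','round_lid_centre',.026)
go(.4551,.3544,.010,5)
```

```text
round_lid_centre 0.7 [225. 193. 115. 110.] [ 0.455   0.3536 16.5802] 0.959 10103
round_lid_centre 0.24 [217. 158. 123. 172.] [  0.4521   0.387  -35.1456] 0.352 9386
pos [0.4547 0.3557 0.0428] yaw 4.99 shift cm [-0.14  0.02  3.28] turn -0.0 alt 180.0 q7 -0.42 w 0.853 F [ 0.2  0.7 -0.2] 0.0
```

servo_tool(targets=[[-0.15,0,1.7,0,0.7],[0,0,1,0,0.7],[0,0,0.55,0,0.7],[0,0,0,0,0.7],[0,0,0,0,0.5],[0,0,0,0,0.3],[0,0,0,0,0.2],[0,0,0,0,0.2],[0,0,0,0,0.2]], newtons=30)

```text
clock: 24.6
eef_pos: [0.4544, 0.3538, 0.0096]
ee_rot: [[-0.087, 0.996, 0.0], [0.996, 0.087, 0.0], [0.0, 0.0, -1.0]]
contact_force: [-2.5, -1.7, 6.6]
gripper_width: 0.736
finger_force: 31.7
```

servo_tool(targets=[[0,0,-0.5,0,0.2],[0,0,-2,0,0.2],[0,0,-4,0,0.2],[0,0,-4,0,0.2],[0,0,-4,0,0.2],[0,0,-1.5,0,0.2],[0,0,0,0,0.2],[0,0,0,0,0.2]])

```text
clock: 25.4
eef_pos: [0.4538, 0.3536, 0.1684]
ee_rot: [[-0.087, 0.996, -0.0], [0.996, 0.087, -0.0], [-0.0, -0.0, -1.0]]
contact_force: [0.4, -0.2, -1.0]
gripper_width: 0.732
finger_force: 33.1
```

Run:
```python
from h import *
snap('wrist'); s=bot.sense(); p=s['eef_pos']
lid('wrist','round_lid_centre',p[2]+.016,p[:2]); lid('wrist','dish_lid_centre',.013,(.455,.35))
go(.460,-.001,.17,5)
```

```text
round_lid_centre 0.64 [210. 210. 142. 129.] [ 0.4542  0.3528 10.072 ] 0.961 14193
dish_lid_centre 0.57 [242. 136.  76.  79.] [0.4558 0.3496 6.7067] 0.646 5108
pos [0.4536 0.3533 0.1675] yaw 4.98 shift cm [-35.35  -2.44  -0.19] turn -0.0 alt 180.0 q7 -0.48 w 0.731 F [-0.1 -0.1  0.6] 33.06791603565216
```

servo_tool(targets=[[-2.5,-0.1,-0.2,0,0.2],[-4.5,-0.25,0,0,0.2],[-4.5,-0.25,0,0,0.2],[-4.5,-0.25,0,0,0.2],[-4.5,-0.25,0,0,0.2],[-4.5,-0.25,0,0,0.2],[-4.5,-0.25,0,0,0.2],[-4.5,-0.25,0,0,0.2],[-4.5,-0.25,0,0,0.2],[-4.5,-0.25,0,0,0.2]])

```text
clock: 26.55
eef_pos: [0.4674, -0.0785, 0.1702]
ee_rot: [[-0.087, 0.996, -0.001], [0.996, 0.087, -0.0], [-0.0, -0.001, -1.0]]
contact_force: [1.4, 0.5, -0.7]
gripper_width: 0.73
finger_force: 33.1
```

servo_tool(targets=[[-4.5,-0.1,0,0,0.2],[-2,0,0,0,0.2],[0,0,0,0,0.2],[0,0,0,0,0.2]])

```text
clock: 26.95
eef_pos: [0.4723, -0.1414, 0.1701]
ee_rot: [[-0.086, 0.996, -0.001], [0.996, 0.086, -0.0], [0.0, -0.001, -1.0]]
contact_force: [0.0, 0.0, -0.6]
gripper_width: 0.731
finger_force: 33.1
```

Run:
```python
from h import *
im=snap('wrist'); jar('wrist','round_jar_mouth')
g=cv2.GaussianBlur(cv2.cvtColor(im,cv2.COLOR_RGB2GRAY),(3,3),0).astype(float)
gm=np.hypot(cv2.Sobel(g,-1,1,0),cv2.Sobel(g,-1,0,1))
def sc(x,y,d=56):
    P=np.array([proj('wrist',(x+a,y+b,.09)) for a,b in circ(d)],np.float32)
    return cv2.remap(gm.astype(np.float32),P[:,:1],P[:,1:],cv2.INTER_LINEAR).mean()
for d in((56,),(48,),(56,48)):
    b=max((sum(sc(x,y,k) for k in d),x,y) for x in np.arange(.450,.4701,.001) for y in np.arange(-.010,.0081,.001)); print(d,np.round(b,4))
p=bot.sense()['eef_pos'];lid('wrist','round_lid_centre',p[2]+.016,p[:2])
go(.460,-.001,.17,5)
```

```text
round_jar_mouth 0.77 [239.   0.  77.  77.] [ 0.4594 -0.0069  4.1866] 0.943 5267
(56,) [ 7.2748e+01  4.5900e-01 -1.0000e-03]
(48,) [ 9.72622e+01  4.59000e-01 -2.00000e-03]
(56, 48) [ 1.637598e+02  4.590000e-01 -1.000000e-03]
round_lid_centre 0.84 [212. 208. 138. 129.] [ 0.4726 -0.1418  0.2124] 0.954 14298
pos [ 0.4727 -0.1404  0.1705] yaw 5.08 shift cm [14.   -0.03  0.06] turn 0.1 alt -179.9 q7 0.52 w 0.731 F [ 0.1 -0.1 -0.2] 33.068110942840576
```

servo_tool(targets=[[4,0,0,0,0.2],[4.5,-0.1,0,0,0.2],[4,0,0,0,0.2],[1.55,0,1,0,0.2],[0,0,2.5,0,0.2],[0,0,2.5,0,0.2],[0,0,1,0,0.2],[0,0,0,0,0.2],[0,0,0,0,0.2]])

```text
clock: 28.0
eef_pos: [0.4598, -0.0018, 0.1014]
ee_rot: [[-0.087, 0.996, 0.0], [0.996, 0.087, -0.0], [-0.0, 0.0, -1.0]]
contact_force: [0.5, 0.9, 0.3]
gripper_width: 0.728
finger_force: 33.1
```

Run:
```python
from h import *
go(.4593,-.0012,.0826,5)
```

```text
pos [ 0.4598 -0.0018  0.1014] yaw 4.97 shift cm [ 0.06 -0.05  1.88] turn -0.0 alt 180.0 q7 0.26 w 0.728 F [0.5 0.9 0.3] 33.069519996643066
```

servo_tool(targets=[[0.05,-0.05,1,0,0.2],[0,0,0.6,0,0.2],[0,0,0.3,0,0.2],[0,0,0,0,0.2],[0,0,0,0,0.5],[0,0,0,0,0.7],[0,0,0,0,0.7],[0,0,-0.5,0,0.7]])

```text
clock: 28.8
eef_pos: [0.4587, -0.0013, 0.0866]
ee_rot: [[-0.087, 0.996, -0.001], [0.996, 0.087, -0.0], [-0.0, -0.001, -1.0]]
contact_force: [0.3, -1.3, 0.3]
gripper_width: 0.848
finger_force: 0.0
```

servo_tool(targets=[[0,0,-3,0,0.7],[0,0,-4,0,0.7],[0,0,-3,0,0.7],[-4,0,-1,0,0.7],[-4,0,0,0,0.7],[0,0,0,0,0.7],[0,0,0,0,0.7]])

```text
clock: 29.5
eef_pos: [0.4658, -0.0816, 0.1971]
ee_rot: [[-0.085, 0.996, 0.0], [0.996, 0.085, -0.0], [-0.0, 0.0, -1.0]]
contact_force: [0.1, 0.6, 0.9]
gripper_width: 0.853
finger_force: 0.0
```

Run:
```python
from h import *
im=snap('wrist'); lid('wrist','round_lid_centre',.103,(.459,-.001))
go(.4555,.349,.17,5.7)
```

```text
round_lid_centre 0.8 [238.  62.  86.  83.] [ 4.5880e-01 -1.7000e-03  6.2029e+00] 0.932 5727
pos [ 0.4658 -0.0802  0.1968] yaw 5.03 shift cm [42.85  2.73  2.69] turn -0.7 alt 179.3 q7 0.34 w 0.85 F [-0.   0.1 -0.2] 0.0
```

servo_tool(targets=[[4.3,0.27,0.2,0,0.8],[4.3,0.27,0.2,0,0.8],[4.3,0.27,0.2,0,0.8],[4.3,0.27,0.2,0,0.8],[4.3,0.27,0.2,0,0.8],[4.3,0.27,0.2,0,0.8],[4.3,0.27,0.2,0,0.8],[4.3,0.27,0.2,0,0.8],[4.3,0.27,0.2,0,0.8],[4.2,0.27,0.2,0,0.8]])

```text
clock: 30.6
eef_pos: [0.4542, 0.3516, 0.1766]
ee_rot: [[-0.089, 0.996, -0.0], [0.996, 0.089, -0.0], [0.0, -0.0, -1.0]]
contact_force: [0.4, -0.7, -0.1]
gripper_width: 0.906
finger_force: 0.0
```

servo_tool(targets=[[0,0,3,0,0.8],[0,0,4,0,0.8],[0,0,0,0,0.8],[0,0,0,0,0.8]])

```text
clock: 31.0
eef_pos: [0.4552, 0.349, 0.1073]
ee_rot: [[-0.087, 0.996, -0.001], [0.996, 0.087, -0.001], [-0.001, -0.001, -1.0]]
contact_force: [0.6, -0.2, 1.1]
gripper_width: 0.897
finger_force: 0.0
```

Run:
```python
from h import *
im=snap('wrist'); lid('wrist','dish_lid_centre',.013,(.4555,.349))
go(.4555,.349,-.002,5.7)
snap('top'); lid('top','dish_lid_centre',.013,(.4555,.349))
```

```text
dish_lid_centre 0.96 [233. 137.  93. 137.] [0.4556 0.3493 5.2772] 0.978 11663
pos [0.4561 0.3494 0.1087] yaw 4.99 shift cm [-0.05 -0.09 11.07] turn -0.7 alt 179.3 q7 -0.44 w 0.898 F [ 0.1 -0.1  0.1] 0.0
dish_lid_centre 0.91 [120. 234.  39.  34.] [0.4557 0.3369 5.6947] 0.836 1190
```

servo_tool(targets=[[0,0,4,0,0.8],[0,0,3,0,0.8],[0,0,2,0,0.8],[0,0,1.5,0,0.8],[0,0,0.4,0,0.8],[0,0,0,0,0.8]])

```text
clock: 31.8
eef_pos: [0.4558, 0.3489, -0.0018]
ee_rot: [[-0.087, 0.996, 0.0], [0.996, 0.087, 0.0], [0.0, 0.0, -1.0]]
contact_force: [0.1, 0.1, 0.6]
gripper_width: 0.896
finger_force: 0.0
```

servo_tool(targets=[[0,0,0,0,0.6],[0,0,0,0,0.4],[0,0,0,0,0.2],[0,0,0,0,0.2],[0,0,0,0,0.2],[0,0,0,0,0.2]], newtons=40)

```text
clock: 32.4
eef_pos: [0.4562, 0.3493, -0.0007]
ee_rot: [[-0.087, 0.996, 0.001], [0.996, 0.087, 0.001], [0.001, 0.001, -1.0]]
contact_force: [-1.9, -1.8, 8.8]
gripper_width: 0.756
finger_force: 42.4
```

servo_tool(targets=[[0,0,-0.5,0,0.2],[0,0,-2,0,0.2],[0,0,-4,0,0.2],[0,0,-4,0,0.2],[0,0,-3,0,0.2],[0,0,0,-4.5,0.2],[0,0,0,-4.5,0.2],[0,0,0,0,0.2],[0,0,0,0,0.2]])

```text
clock: 33.3
eef_pos: [0.4556, 0.3488, 0.1332]
ee_rot: [[-0.239, 0.971, 0.0], [0.971, 0.239, 0.0], [0.0, 0.0, -1.0]]
contact_force: [0.0, -0.2, -0.8]
gripper_width: 0.758
finger_force: 45.0
```

Run:
```python
from h import *
im=snap('wrist'); p=bot.sense()['eef_pos']; lid('wrist','dish_lid_centre',p[2]+.0145,p[:2])
go(.6102,.157,p[2],14.2)
```

```text
dish_lid_centre 0.61 [198. 155. 163. 198.] [ 0.4559  0.3485 13.9084] 0.911 28290
pos [0.4556 0.3487 0.1329] yaw 13.87 shift cm [-2.232e+01  1.042e+01 -1.000e-02] turn -0.3 alt 179.7 q7 -0.31 w 0.755 F [-0.1 -0.  -0.2] 45.01187860965729
```

servo_tool(targets=[[-2.3,0.9,0,0,0.2],[-4,1.9,0,0,0.2],[-4,1.9,0,0,0.2],[-4,1.9,0,0,0.2],[-4,1.9,0,0,0.2],[-4,1.9,0,-0.3,0.2],[0,0,2.5,0,0.2],[0,0,2.5,0,0.2],[0,0,0.7,0,0.2],[0,0,0,0,0.2]])

```text
clock: 34.4
eef_pos: [0.6098, 0.1575, 0.075]
ee_rot: [[-0.246, 0.969, -0.002], [0.969, 0.246, -0.001], [-0.0, -0.002, -1.0]]
contact_force: [-0.2, -0.3, 0.4]
gripper_width: 0.754
finger_force: 45.0
```

servo_tool(targets=[[0,0,0,0,0.2]])

```text
clock: 34.5
eef_pos: [0.6108, 0.1579, 0.0768]
ee_rot: [[-0.247, 0.969, 0.001], [0.969, 0.247, 0.0], [-0.0, 0.001, -1.0]]
contact_force: [0.3, -0.1, -0.4]
gripper_width: 0.757
finger_force: 45.0
```

Run:
```python
from h import *
go(.6102,.157,.0587,14.2)
```

```text
pos [0.6108 0.1579 0.0768] yaw 14.28 shift cm [-0.07 -0.08  1.81] turn 0.1 alt -179.9 q7 0.15 w 0.757 F [ 0.3 -0.1 -0.4] 44.98493492603302
```

servo_tool(targets=[[-0.05,0,0.9,0,0.2],[0,0,0.5,0,0.2],[0,0,0.35,0,0.2],[0,0,0,0,0.2],[0,0,0,0,0.5],[0,0,0,0,0.7],[0,0,0,0,0.8],[0,0,-0.5,0,0.8]])

```text
clock: 35.3
eef_pos: [0.6101, 0.157, 0.0628]
ee_rot: [[-0.247, 0.969, -0.001], [0.969, 0.247, -0.0], [-0.0, -0.001, -1.0]]
contact_force: [0.0, -0.5, 0.4]
gripper_width: 0.904
finger_force: 0.0
```

servo_tool(targets=[[0,0,-3,0,0.8],[0,0,-4,0,0.8],[0,0,-4,0,0.8],[-4,0,-2,0,0.8],[-4,0,0,0,0.8],[-3,0,0,0,0.8],[0,0,0,0,0.8],[0,0,0,0,0.8]])

```text
clock: 36.1
eef_pos: [0.6376, 0.05, 0.1934]
ee_rot: [[-0.246, 0.969, -0.0], [0.969, 0.246, -0.0], [-0.0, -0.0, -1.0]]
contact_force: [-0.3, 0.6, -0.7]
gripper_width: 0.898
finger_force: 0.0
```

Run:
```python
from h import *
im=snap('wrist'); lid('wrist','dish_lid_centre',.077,(.61,.157)); lid('wrist','round_lid_centre',.103,(.459,-.001))
snap('top')
for n,z,p in(('dish_lid_centre',.077,(.61,.157)),('round_lid_centre',.103,(.459,-.001)),('tall_lid_centre',.101,(.499,-.34)),('cover_lid_centre',.057,(.601,-.153))): lid('top',n,z,p)
for n,z in(('dropper_centre',.034),('slip_box_centre',.01)):
    for d in imaging.look_for('top',n)[:1]:
        c=d['rect'];print(n,at_z('top',(c[0]+c[2]/2,c[1]+c[3]/2),z))
```

```text
dish_lid_centre 0.74 [236.   4.  88. 132.] [ 0.6108  0.1563 14.1945] 0.961 10668
round_lid_centre 0.94 [ 47. 180.  58.  69.] [4.6150e-01 1.0000e-04 5.4644e+00] 0.909 3081
dish_lid_centre 0.68 [191. 173.   4.  14.] [  0.6273   0.1936 -42.747 ] 0.039 58
round_lid_centre 0.73 [276. 237.  24.  28.] [ 4.5760e-01 -1.0000e-03  6.9028e+00] 0.915 668
tall_lid_centre 0.97 [423. 221.  36.  29.] [ 0.4973 -0.3381 19.0012] 0.918 700
cover_lid_centre 0.72 [340. 177.  23.  27.] [ 0.5993 -0.1517 -1.2676] 0.934 432
dropper_centre [ 0.67328548 -0.01542782  0.034     ]
```

```bash
python3 -c "
from station import workorder
print(workorder.sign_off())"
```

```text
the job is handed in; nothing more can be done
None
```

I took the pile apart and put all four lids on their own jars, each within about 2 mm and 2° of its mouth by my camera measurements. The job was signed off at about 36 s of the 136 s allowed. The last checks were by measurement only, since my 14 picture views were used up; the dropper bottle had not moved, and I did not re-measure the coverslip box, but no move went near it at low height.

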